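Hold the last corner block in a kitchen stool's seat frame

ROBOT

A 7-joint arm with a two-finger parallel gripper is mounted at the origin on the work surface. World frame = base frame: x ahead of the robot, y to its left, z up, the work surface at z = 0. Lengths are in m, angles in rad, forces in N, time in s.
With the tool pointing down it reaches from about 0.425 to 0.875 m from the base axis. Payload 4.7 kg.
Tool frame: the origin (TCP) lies midway between the tips of the shut fingers; the grasp point (between the pads) lies 19 mm behind it; z points along the fingers, y is the line along which they close (so a half turn about z gives the same grasp; the last joint's range is limited). The gripper opens to 87 mm and grips with 3 to 60 N. Pads are 19 mm wide; open, the fingers measure 117 mm over their backs; the gripper's body (75 mm by 190 mm) begins 51 mm behind the grasp point.
Start: joints at [1.186, 0.321, -0.07, 1.45, 0.023, 1.371, -0.057], TCP at [0.252, -0.599, 0.223] pointing down, gripper open.
Joint ranges: [-2.86, 2.86], [-0.3, 2.09], [-1.38, 1.24], [0.06, 2.45], [-1.56, 4.7], [0.09, 2.05], [-2.69, 2.69]. Speed limits (rad/s): [2.57, 2.57, 3.14, 3.14, 3.14, 3.14, 3.14].

INTERFACE

Orientations are given as a rotation vector (axis times angle).
In Python, from bench import monitor, cams, workorder gives the robot as it stands.
- The arm moves only by the tool move_arm, never from a script. Its arguments are lists of equal length, an entry for each row: "slide": the shift along the tool's x, y, z in cm, a list of three; "roll": the turn about the tool's z in rad. In form: {"slide": [[dx, dy, dz], ...], "roll": [roll, ...]}. A call has 1 to 20 rows; each row is the pose to reach, as a shift and turn from the pose commanded when the call began, along the tool's axes at that moment; what a row does not reach only later rows make up. A row lasts 1/10 s, in which the tool goes at most 50 mm and 8.59 degrees, less where a joint would pass 70% of its speed; a pose out of reach is approached as far as the arm can. A call with a gripper value outside its range is refused whole. "gripper" is the finger opening in cm, from 0 to 8.7, set as the call begins (left out, the last holds). The fingers move at their own pace and stop on an object; "squeeze" is the grip in N (left out, the last holds). Time passes only in rows, so rows that repeat a pose let the fingers close. It gives the time, the measured TCP pose, the force, the opening and the grip force at its end, in the units of the state.
- monitor.get_state(): the state, without advancing time (a new reading comes with each control period).
- cams.get_image(name): name is "scene" or "top" or "wrist"; returns the picture (400x640x3 uint8, red, green, blue); there is no depth.
- cams.get_calibration(name): a dict with "mtx" (3x3 intrinsics, pixels), "R" (3x3) and "t" (3): a world point X has camera coordinates R X + t. Camera axes: x right, y down, z forward; pixel columns grow to the right and rows downward; lengths in m; the calibration is good to about 2 mm. A picture is of the moment at which its call begins: read the wrist's pose just before it. get_calibration takes no time and is no camera call; for the wrist camera it gives the pose at the moment of the call.
- workorder.close_job(): hands the job in; it is judged then, once.
The state is a dict: "time": time; "joint_positions": joint angles; "qd": joint speeds; "joint_torque": joint torques, N m; "position": TCP position; "tool_rot": TCP orientation; "ft_force": force on the tool from outside, world axes, zero at the start; "torque": the same for the moment, N m; "grip_width": opening from 0.0 (shut) to 1.0 (fully open); "grip_force": force on a finger pad.
Only numpy, scipy, OpenCV 4.12 (cv2) and the standard library are available. Lean on these libraries where they do the work, as an engineer would, in place of code of your own. Each camera call takes 0.05 s, during which the arm holds its last target. There are 200 camera calls.

TASK

A kitchen stool is being put together on the worktop: its seat lies upside down and three of the four mitred corner blocks are in. Pick up the loose corner block, set it down on the seat panel in the empty corner with its short face towards the corner, and press it firmly into the corner so that both mitred ends bear flat against their rails at once. The glue is wet, so do not let go: finish while you are still pressing the block home against both rails, and leave everything else on the worktop where it is.

Things in the scene. Friction and masses are not known exactly. Their poses are not given: they have to be found in the camera images.
- block: the loose corner block: plain beech bar, 45 mm high, 26 mm thick, about 90 g, standing on its underside. From above a trapezium: long face 140 mm, short face 88 mm, ends mitred at 45 degrees. Origin: centre of the underside, mid-thickness. x level, out of the short face (at x = +13 mm; long face at -13 mm), y along its length, z up. Grasp mid-length across the 26 mm, fingers closing along x.
- seat_frame: stool seat upside down on a non-slip mat; does not move. Beech panel 340 mm square, upper face 23 mm above the worktop; on it four rails 20 mm thick, 55 mm high, meeting square, 256 mm apart inside. Three corners have blocks like the loose one; the one at +x is empty. Origin: middle of the mat's underside, worktop height; x level, along the diagonal into the empty corner; z up.
- corner (a point): bottom of the empty corner, where both rails' inner faces meet the panel's upper face: 181 mm from the seat_frame origin along its x, 23 mm above the worktop; same axes. The block is home when its x axis points along this x, its underside is on the panel and its origin is 57 mm short of this point; a three-cornered space 44 mm deep stays free behind its short face, room for a finger.
- rail_left: fixed rail on the left (+y of seat_frame) of the empty corner, its top 78 mm above the worktop. Origin: middle of its underside. Its inner face runs back from the corner at 45 degrees to the frame's diagonal.
- rail_right: fixed rail on the right (-y of seat_frame) of the empty corner, its top 78 mm above the worktop. Origin: middle of its underside. Its inner face runs back from the corner at 45 degrees to the frame's diagonal.
- screw_tub: small open round clear plastic tub of brass screws, 60 mm across, 36 mm high. Origin: centre of its underside. Bystander; it, the tape and the loose block lie in any order on three places at the robot's right.
- tape: grey tape measure, 65 x 62 mm, 34 mm high. Origin: centre of its underside. Bystander.
- glue: standing white glue bottle, 56 mm across, 170 mm high. Origin: centre of its underside. Bystander.
- screwdriver: screwdriver 170 mm long, up to about 30 mm high, lying on the seat panel inside the frame, across the side away from the empty corner. Bystander.
- hex_key: small L-shaped steel hex key, 70 x 28 mm, 6 mm thick, lying flat on the seat panel near the middle of the frame. Origin: on its underside, about mid-length. Bystander.

How it is judged:
At the end, for the whole second after the job is handed in: Through the last second the fingers press the block (over 2 N) and it bears on both rails at once (over 2 N each); it is home in the empty corner, short face inward to the corner, within 3 mm of its seat each way and in height, square and upright within 3 degrees, and still (contact force between block and rail_left above 2 N and contact force between block and rail_right above 2 N and contact force between block and the fingers above 2 N and x of block in the frame of seat_frame between 0.121 and 0.127 m and y of block in the frame of seat_frame between -0.003 and 0.003 m and z of block in the frame of seat_frame between 0.02 and 0.026 m and angle between the x axis of block and the x axis of seat_frame, either way round below 0.05 rad and angle between block's own z axis and vertical below 0.05 rad and linear speed of block below 0.02 m/s); the arm keeps its last pose, push and grip.
It fails at once if another loose thing on the worktop or in the frame is pushed more than 30 mm from its place (distance of any of screw_tub, tape, glue, screwdriver, hex_key from where it was at the start of the episode above 0.03 m).
It also fails if it takes over 45 s, if anything falls off the work surface, if the arm or the gripper's body presses on something with over 40 N, if the wrist force passes 120 N, or if a joint passes its speed limit or range.

## Working session

There is one attempt and no reset: what is moved stays moved. The work goes in short steps, Python scripts to look and compute and a tool call to move; the robot and the scene stay as the last step left them, time stands still between calls to the robot, and variables do not carry over. Pictures are saved under pics/ and viewed, at most 10 in all, crops included, and the job is handed in when it is done.

Besides the shell and the picture viewer there is one more tool, called after "Call:" as name(argument=value, ...), one argument or row to a line, values as JSON. move_arm: Moves the arm, as the interface text tells. Its arguments: {"type":"object","properties":{"slide":{"type":"array","items":{"type":"array","items":{"type":"number"}}},"roll":{"type":"array","items":{"type":"number"}},"gripper":{"type":"number"},"squeeze":{"type":"number"}},"required":["slide","roll"]}

```bash
mkdir -p pics; python3 - <<'E'
from bench import monitor, cams
import cv2
s=monitor.get_state(); print({k:s[k] for k in('time','position','tool_rot','ft_force','grip_width')})
for n in('top','scene','wrist'):
    c=cams.get_calibration(n); print(n,c)
    cv2.imwrite(f'pics/{n}0.png',cams.get_image(n)[:,:,::-1])
E
```

```text
{'time': 0.0, 'position': array([ 0.25212782, -0.59849423,  0.22145164]), 'tool_rot': array([-3.07751445e+00, -6.21904259e-01,  7.66761911e-04]), 'ft_force': array([-0.04338467, -0.11173424,  0.01761901]), 'grip_width': 1.0028748061383712}
top {'mtx': array([[411.2087452 ,   0.        , 318.86416387],
       [  0.        , 411.2087452 , 203.65206649],
       [  0.        ,   0.        ,   1.        ]]), 'R': array([[-0.01333776, -0.99973276,  0.01888178],
       [-0.98244653,  0.00958856, -0.18629783],
       [ 0.18606699, -0.02103513, -0.98231186]]), 't': array([-0.07441786,  0.58428814,  1.02528145])}
scene {'mtx': array([[368.00559524,   0.        , 317.19544361],
       [  0.        , 368.00559524, 198.69810649],
       [  0.        ,   0.        ,   1.        ]]), 'R': array([[ 0.41770626,  0.90853722,  0.009034  ],
       [ 0.72970804, -0.32953106, -0.59911223],
       [-0.54133877,  0.25684511, -0.80061409]]), 't': array([-0.1917116 , -0.40168878,  1.16897855])}
wrist {'mtx': array([[347.46164449,   0.        , 316.38533505],
       [  0.        , 347.46164449, 204.12236338],
       [  0.        ,   0.        ,   1.        ]]), 'R': array([[ 0.38713089, -0.92202143, -0.00248242],
       [-0.87745955, -0.36924485,  0.30614208],
       [-0.28318617, -0.11633883, -0.9519826 ]]), 't': array([-0.64836301, -0.0376021 ,  0.39382486])}
```

View pics/top0.png

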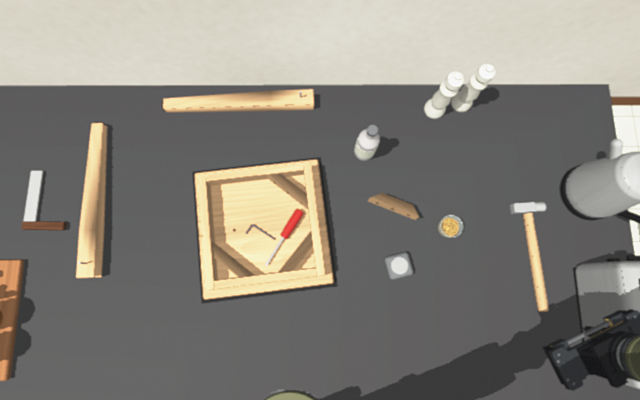

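View pics/wrist0.png

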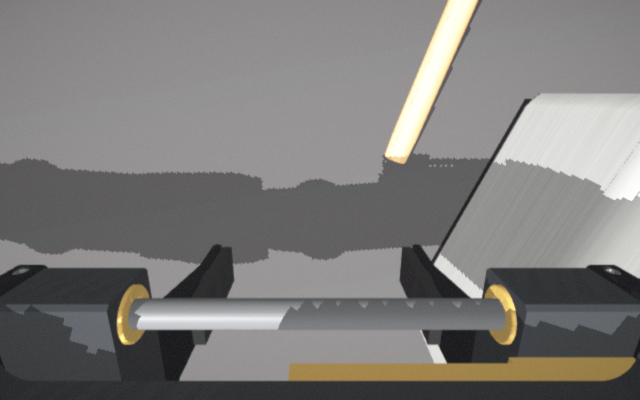

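The top view shows the loose block near (394,206), the frame centred near (263,229), with its upper-left corner (~(212,180)) empty. I'll enlarge both.

```bash
python3 - <<'E'
import cv2,numpy as np
im=cv2.imread('pics/top0.png')
a=cv2.resize(im[150:310,185:345],None,fx=5,fy=5,interpolation=cv2.INTER_CUBIC)[:, :]
a=cv2.resize(a,(600,600))  # 3.75x
cv2.imwrite('pics/c1.png',a)
cv2.imwrite('pics/c2.png',cv2.resize(im[180:240,355:435],None,fx=10,fy=10,interpolation=cv2.INTER_CUBIC))
E
```

```text
(no output)
```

View pics/c1.png

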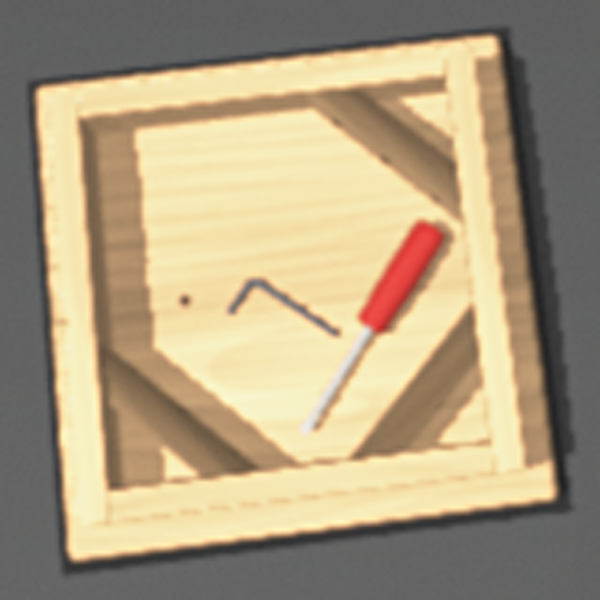

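View pics/c2.png

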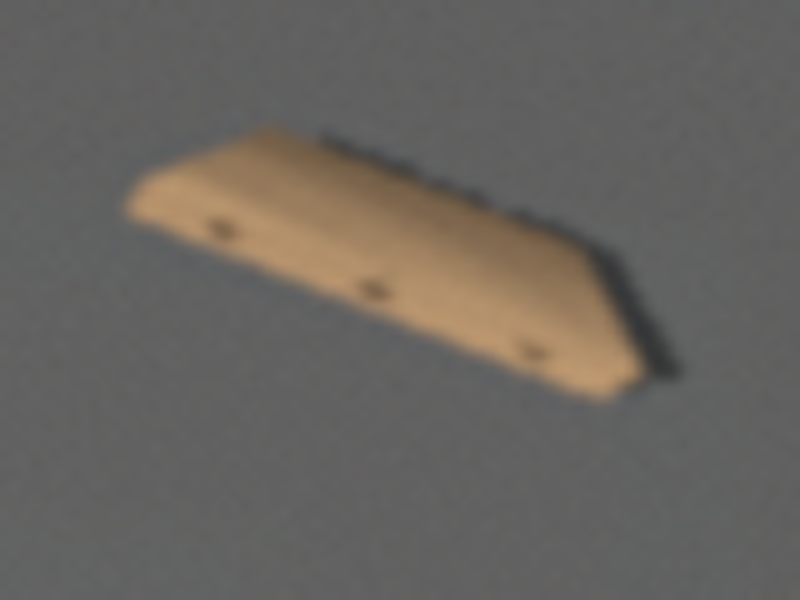

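```bash
cat > h.py <<'E'
import numpy as np, cv2
from scipy.optimize import least_squares
from bench import cams
def place(p,P):
    c,s=np.cos(p[2]),np.sin(p[2]); P=np.asarray(P,float)
    return np.c_[c*P[:,0]-s*P[:,1]+p[0], s*P[:,0]+c*P[:,1]+p[1], P[:,2]]
def proj(c,X):
    x=(X@c['R'].T+c['t'])@c['mtx'].T; return x[:,:2]/x[:,2:]
def fit(c,P,uv,p0):
    r=least_squares(lambda p:(proj(c,place(p,P))-uv).ravel(),p0)
    return r.x,r.fun.reshape(-1,2)
E
python3 - <<'E'
from h import *
np.set_printoptions(precision=4,suppress=True)
c=cams.get_calibration('top'); print('cam',-c['R'].T@c['t'])
d=lambda a,z:[[a,0,z],[0,-a,z],[-a,0,z],[0,a,z]]  # corners TL(+x),TR,BR,BL in frame diag axes
s2=2**.5
o=np.array([[35,85],[500,37],[558,495],[70,562]])/3.75+[185,150]
i=np.array([[80,117],[447,77],[493,468],[107,490]])/3.75+[185,150]
for n,P,uv in(('panel',d(.17*s2,.023),o),('inner',d(.128*s2,.078),i),('outer',d(.148*s2,.078),o)):
    p,r=fit(c,P,uv,[.5,.1,.8]); print(n,p,r.tolist())
k=np.array([[270,128],[585,245],[605,400],[125,212]])/10+[355,180]
P=[[.013,.044,.045],[.013,-.044,.045],[-.013,-.07,0],[-.013,.07,0]]
p,r=fit(c,P,k,[.6,-.2,-.3]); print('block',p,r.tolist())
E
```

```text
cam [ 0.3823 -0.0584  1.1174]
panel [0.5282 0.069  0.8961] [[0.19786440021835006, 0.2571304073580052], [-0.32756856946440394, -1.0736911862548482], [0.238203416133274, 0.9964444616863375], [-0.11246205114437657, -0.2631679562193767]]
inner [0.5236 0.0689 0.8747] [[0.6960935562252644, 0.5245395060353246], [1.4123556963735382, 1.858641866920351], [-0.9545198945059497, -3.523160295247976], [-1.0658397265746942, 1.3089081288719626]]
outer [0.519  0.0628 0.8961] [[5.673100382164989, 5.33393316459231], [-4.852791697844054, 5.084834735774052], [-5.8870997102189335, -3.0444226542329034], [4.879205595803853, -5.779962234060292]]
block [ 0.5847 -0.2876 -0.3862] [[0.33848841087336723, -0.015576767655176127], [-0.1622322395359106, 0.16501030743697243], [-0.3085334673183979, -0.3126933303309727], [0.12729838483301137, 0.1693308737143866]]
```

```bash
cat >> h.py <<'E'
from scipy.spatial.transform import Rotation as Ro
def go(target,yaw):
    """shift/roll in tool axes (cm, rad) to bring TCP to target with tool y at world angle yaw (mod pi)"""
    from bench import monitor
    s=monitor.get_state(); M=Ro.from_rotvec(s['tool_rot']).as_matrix()
    y=np.arctan2(M[1,1],M[0,1]); d=(yaw-y+np.pi/2)%np.pi-np.pi/2
    print('t',s['time'],'pos',s['position'].round(4),'tooly',round(y,4),'tilt',M[:,2].round(3),'F',s['ft_force'].round(2),'w',s['grip_width'],s['grip_force'])
    print('slide',(M.T@(np.array(target)-s['position'])*100).round(2),'roll',round(-d,4))
E
python3 - <<'E'
from h import *
# hover a bit behind so the wrist camera sees block
go([.585,-.288,.22],-.386)
E
```

```text
t 0.15 pos [ 0.2522 -0.5986  0.2217] tooly -1.172 tilt [-0.001  0.001 -1.   ] F [ 0.49 -0.38  0.18] w 0.9975400294956696 0.0
slide [ 42.73 -15.7    0.19] roll -0.786
```

Call:
move_arm(
  slide=[
    [2,-0.7,0],
    [6,-2.2,0],
    [10.5,-3.9,0],
    [15,-5.5,0],
    [19.5,-7.2,0],
    [24,-8.8,0],
    [28.5,-10.5,0],
    [33,-12.1,0],
    [37,-13.6,0],
    [40,-14.7,0],
    [42,-15.4,0],
    [42.7,-15.7,0],
    [42.7,-15.7,0],
    [42.7,-15.7,0],
  ],
  roll=[-0.03,-0.1,-0.18,-0.26,-0.34,-0.42,-0.5,-0.58,-0.66,-0.72,-0.77,-0.786,-0.786,-0.786],
  gripper=7,
)

```text
time: 1.55
position: [0.5836, -0.2905, 0.2224]
tool_rot: [2.609, 1.75, -0.003]
ft_force: [-0.5, 0.2, -0.3]
grip_width: 0.806
grip_force: 0.0
```

```bash
python3 - <<'E'
from h import *
go([.585,-.288,.22],-.386)
c=cams.get_calibration('wrist'); im=cams.get_image('wrist'); cv2.imwrite('pics/w1.png',im[:,:,::-1])
P=[[.013,.044,.045],[.013,-.044,.045],[-.013,-.07,.045],[-.013,.07,.045]]
print(proj(c,place([.5847,-.2876,-.3862],P)).round(1).tolist())
E
```

```text
t 1.55 pos [ 0.5836 -0.2905  0.2224] tooly -0.3891 tilt [-0.001 -0.001 -1.   ] F [-0.54  0.17 -0.27] w 0.80624060100954 0.0
slide [0.29 0.04 0.24] roll -0.0031
[[330.8, 132.8], [330.1, 218.4], [305.5, 241.4], [303.5, 105.0]]
```

View pics/w1.png

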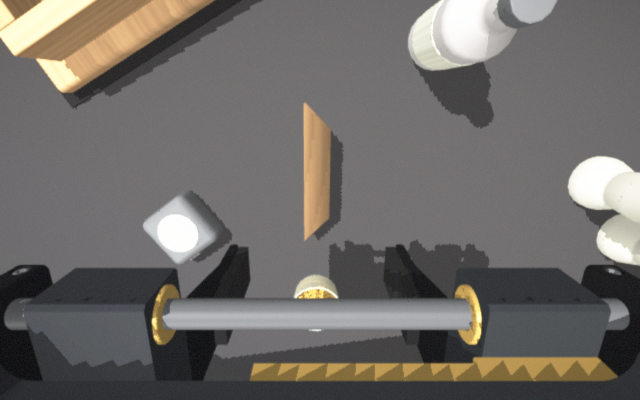

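The block's long edge runs from (305,103) to (305,240) and its short edge from (331,132) to (330,217). That matches the prediction within about 2 px, so I'll descend and grasp.

Call:
move_arm(
  slide=[
    [0.2,0,2],
    [0.3,0,5.5],
    [0.3,0,9.5],
    [0.3,0,13.5],
    [0.3,0,17],
    [0.3,0,19.3],
    [0.3,0,20.4],
    [0.3,0,20.8],
    [0.3,0,20.8],
    [0.3,0,20.8],
  ],
  roll=[0,0,0,0,0,0,0,0,0,0],
)

```text
time: 2.6
position: [0.587, -0.2866, 0.0163]
tool_rot: [2.605, 1.752, 0.002]
ft_force: [0.1, 0.9, -0.6]
grip_width: 0.806
grip_force: 0.0
```

Call:
move_arm(
  slide=[
    [0,0,0],
    [0,0,0],
    [0,0,0],
    [0,0,0],
    [0,0,0],
    [0,0,0],
    [0,0,0],
    [0,0,0],
  ],
  roll=[0,0,0,0,0,0,0,0],
  gripper=0,
  squeeze=30,
)

```text
time: 3.4
position: [0.586, -0.2857, 0.0145]
tool_rot: [-2.606, -1.754, 0.0]
ft_force: [0.2, 0.8, 0.0]
grip_width: 0.3
grip_force: 30.0
```

```bash
python3 - <<'E'
from h import *
go([.594,.153,.2],.89)
E
```

```text
t 3.4 pos [ 0.586  -0.2857  0.0145] tooly -0.3859 tilt [-0. -0. -1.] F [0.22 0.81 0.03] w 0.3002280405598807 29.973252187483013
slide [ 40.94 -15.77 -18.55] roll -1.2759
```

Call:
move_arm(
  slide=[
    [0,0,-1],
    [0,0,-3.5],
    [0,0,-7.5],
    [0,0,-12],
    [0,0,-16],
    [0,0,-18],
    [0,0,-18.5],
    [0,0,-18.5],
  ],
  roll=[0,0,0,0,0,0,0,0],
)

```text
time: 4.2
position: [0.5862, -0.2858, 0.2002]
tool_rot: [2.605, 1.754, 0.001]
ft_force: [-0.7, -0.5, -2.1]
grip_width: 0.298
grip_force: 30.0
```

Call:
move_arm(
  slide=[
    [1.5,-0.6,0],
    [5,-1.9,0],
    [9,-3.5,0],
    [13,-5,0],
    [17,-6.5,0],
    [21,-8.1,0],
    [25,-9.6,0],
    [29,-11.2,0],
    [33,-12.7,0],
    [36.5,-14.1,0],
    [39.3,-15.1,0],
    [40.6,-15.6,0],
    [40.9,-15.8,0],
    [40.9,-15.8,0],
    [40.9,-15.8,0],
  ],
  roll=[-0.05,-0.15,-0.26,-0.37,-0.48,-0.59,-0.7,-0.81,-0.92,-1.03,-1.13,-1.22,-1.276,-1.276,-1.276],
)

```text
time: 5.7
position: [0.5925, 0.1528, 0.1981]
tool_rot: [-1.048, -2.959, 0.002]
ft_force: [0.5, 0.5, -0.9]
grip_width: 0.296
grip_force: 30.0
```

```bash
python3 - <<'E'
from h import *
go([.594,.153,.2],.89)
c=cams.get_calibration('wrist'); im=cams.get_image('wrist'); cv2.imwrite('pics/w2.png',im[:,:,::-1])
np.save('w2.npy',np.c_[c['mtx'],c['R'],c['t']])
s2=2**.5
P=[[.128*s2,0,.078],[0,-.128*s2,.078],[0,.128*s2,.078],[.148*s2,0,.078],[.17*s2,0,.023],[.181,0,.023]]
print(proj(c,place([.526,.069,.89],P)).round(1).tolist())
E
```

```text
t 5.7 pos [0.5925 0.1528 0.1981] tooly 0.8903 tilt [-0.003 -0.001 -1.   ] F [ 0.47  0.49 -0.86] w 0.29636530050179194 29.97297126799822
slide [-0.1   0.11 -0.19] roll 0.0003
[[404.2, 199.4], [211.4, 370.9], [163.4, -49.7], [437.5, 199.4], [450.5, 183.5], [391.1, 183.5]]
```

View pics/w2.png

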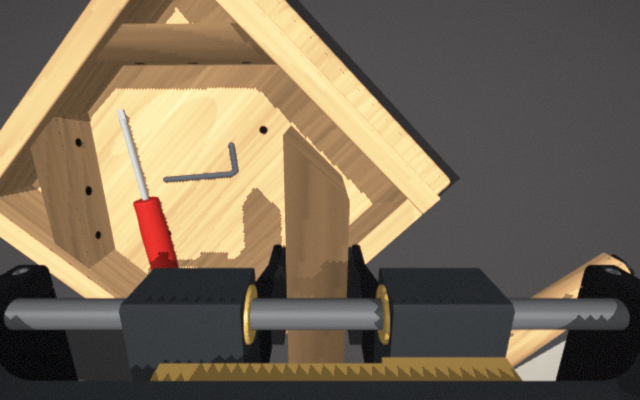

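```bash
python3 - <<'E'
import cv2
im=cv2.imread('pics/w2.png')
cv2.imwrite('pics/c3.png',cv2.resize(im[0:270,200:560],(800,600),interpolation=cv2.INTER_CUBIC))
E
```

```text
(no output)
```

View pics/c3.png

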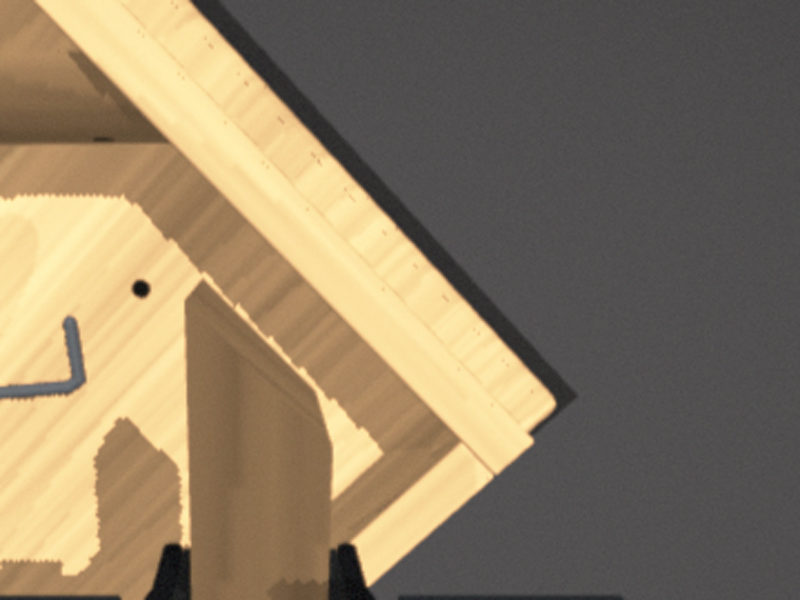

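```bash
python3 - <<'E'
from h import *
np.set_printoptions(precision=4,suppress=True)
A=np.load('w2.npy'); w=dict(mtx=A[:,:3],R=A[:,3:6],t=A[:,6]); c=cams.get_calibration('top'); s2=2**.5
k=lambda q:np.array(q,float)/2.2222+[200,0]
cor=[[.128*s2,0,.078],[.148*s2,0,.078],[.17*s2,0,.023]]; cu=k([[458,440],[533,438],[557,403]])
# points on top edges of left rail(inner), panel edge, right rail inner
edges=[((.128,.078,1),k([[35,0],[240,213]])),((.17,.023,1),k([[193,0],[400,232]])),((.128,.078,-1),k([[350,540]])),((.148,.078,-1),k([[370,587]]))]
def res(p):
    r=[(proj(w,place(p[:3],cor))-cu).ravel()]
    for (h,z,sg),uv in edges:
        L=proj(w,place(p[:3],[[h*s2,0,z],[0,sg*h*s2,z]])); d=L[1]-L[0]; n=np.array([-d[1],d[0]])/np.hypot(*d)
        r.append((uv-L[0])@n)
    return np.concatenate(r)
r=least_squares(res,[.526,.069,.89]); p=r.x; print('wrist',p,r.fun)
cs=np.array([np.cos(p[2]),np.sin(p[2])]); print('home',p[:2]+.124*cs,'top home',np.array([.5282,.069])+.124*np.array([np.cos(.896),np.sin(.896)]))
pre=p[:2]+.110*cs; go([*pre,.06],p[2])
E
```

```text
wrist [0.5266 0.071  0.8919] [ 0.4533  0.0365  0.0008  0.8706  1.8641  0.8822  0.559   0.2172  0.5467
 -1.0649 -0.8886 -1.8534]
home [0.6044 0.1675] top home [0.6057 0.1658]
t 5.75 pos [0.5929 0.1523 0.1984] tooly 0.8894 tilt [-0.002 -0.001 -1.   ] F [ 0.25  0.45 -1.23] w 0.29281013172511483 29.973027133382857
slide [ 0.05  0.53 13.84] roll -0.0026
```

The inner rail corner is at about (406,198) and the block end clears the rail. Both camera estimates of the home pose agree to within about 2 mm, so I'll lower the block short of home.

Call:
move_arm(
  slide=[
    [0.1,0.2,1],
    [0.15,0.3,3],
    [0.15,0.3,6],
    [0.15,0.3,9],
    [0.15,0.3,12],
    [0.15,0.3,14],
    [0.15,0.3,15],
    [0.15,0.3,15.5],
    [0.15,0.3,15.5],
    [0.15,0.3,15.5],
  ],
  roll=[0,0,0,0,0,0,0,0,0,0],
)

```text
time: 6.75
position: [0.5952, 0.1562, 0.0456]
tool_rot: [1.049, 2.96, 0.001]
ft_force: [-0.3, -0.0, -0.7]
grip_width: 0.296
grip_force: 30.0
```

Call:
move_arm(
  slide=[
    [0,0,0.1],
    [0,0,0.2],
    [0,0,0.3],
    [0,0,0.4],
    [0,0,0.5],
    [0,0,0.6],
    [0,0,0.6],
    [0,0,0.6],
  ],
  roll=[0,0,0,0,0,0,0,0],
)

```text
time: 7.55
position: [0.5943, 0.1559, 0.0384]
tool_rot: [-1.049, -2.961, 0.0]
ft_force: [-0.3, 0.9, -1.1]
grip_width: 0.297
grip_force: 30.0
```

Call:
move_arm(
  slide=[
    [0,0,0.1],
    [0,0,0.1],
    [0,0,0.2],
    [0,0,0.2],
    [0,0,0.2],
  ],
  roll=[0,0,0,0,0],
)

```text
time: 8.05
position: [0.5945, 0.1559, 0.0375]
tool_rot: [1.049, 2.961, -0.001]
ft_force: [-2.5, -1.7, 5.3]
grip_width: 0.297
grip_force: 30.0
```

Call:
move_arm(
  slide=[
    [0,0.2,-0.05],
    [0,0.4,-0.05],
    [0,0.6,-0.05],
    [0,0.8,-0.05],
    [0,0.95,-0.05],
    [0,1.1,-0.05],
    [0,1.2,-0.05],
    [0,1.2,-0.05],
  ],
  roll=[0,0,0,0,0,0,0,0],
)

```text
time: 8.85
position: [0.602, 0.164, 0.0375]
tool_rot: [1.05, 2.961, -0.003]
ft_force: [-2.3, -3.2, 5.2]
grip_width: 0.294
grip_force: 30.0
```

Call:
move_arm(
  slide=[
    [0,0.1,0],
    [0,0.2,0],
    [0,0.2,0],
  ],
  roll=[0,0,0],
)

```text
time: 9.15
position: [0.6033, 0.1656, 0.0375]
tool_rot: [1.05, 2.961, -0.003]
ft_force: [-3.1, -4.0, 4.9]
grip_width: 0.3
grip_force: 30.0
```

Call:
move_arm(
  slide=[
    [0,0.1,0],
    [0,0.1,0],
    [0,0.2,0],
    [0,0.2,0],
  ],
  roll=[0,0,0,0],
)

```text
time: 9.55
position: [0.6046, 0.1671, 0.0375]
tool_rot: [1.05, 2.961, -0.004]
ft_force: [-2.7, -3.7, 5.0]
grip_width: 0.294
grip_force: 30.0
```

Call:
move_arm(
  slide=[
    [0,0.1,0],
    [0,0.1,0],
    [0,0.1,0],
  ],
  roll=[0,0,0],
)

```text
time: 9.85
position: [0.6047, 0.1673, 0.0375]
tool_rot: [-1.05, -2.961, 0.006]
ft_force: [-3.7, -5.0, 6.4]
grip_width: 0.297
grip_force: 30.0
```

Call:
move_arm(
  slide=[
    [0,0.1,0],
    [0,0.2,0],
    [0,0.2,0],
    [0,0.2,0],
  ],
  roll=[0,0,0,0],
)

```text
time: 10.25
position: [0.6049, 0.1674, 0.0375]
tool_rot: [-1.049, -2.959, 0.011]
ft_force: [-7.4, -7.9, 11.1]
grip_width: 0.293
grip_force: 30.0
```

Call:
move_arm(
  slide=[
    [0,0.1,0],
    [0,0.2,0],
    [0,0.3,0],
    [0,0.3,0],
    [0,0.3,0],
  ],
  roll=[0,0,0,0,0],
)

```text
time: 10.75
position: [0.6053, 0.1676, 0.0375]
tool_rot: [-1.049, -2.957, 0.019]
ft_force: [-14.2, -12.2, 16.2]
grip_width: 0.3
grip_force: 30.0
```

```bash
python3 - <<'E'
from h import *
from bench import monitor
go([.6044,.1675,.0375],.8919)
c=cams.get_calibration('wrist'); im=cams.get_image('wrist')[:,:,::-1]; t=cams.get_image('top')[:,:,::-1]
out=np.zeros((600,800,3),np.uint8)
out[:400,:640]=im; out[400:,:]=cv2.resize(t[155:195,190:350],(800,200),interpolation=cv2.INTER_CUBIC)
cv2.imwrite('pics/w3.png',out); print(monitor.get_state()['torque'])
P=[[.013,.044,.045],[.013,-.044,.045],[-.013,-.07,.045],[-.013,.07,.045]]; P=np.array(P)+[0,0,.023]
print('home top face',proj(c,place([.6044,.1675,.8919],P)).round(1).tolist())
E
```

```text
t 10.75 pos [0.6053 0.1676 0.0375] tooly 0.889 tilt [-0.008 -0.01  -1.   ] F [-14.15 -12.16  16.24] w 0.2999512121933536 30.0498130149208
slide [ 0.07 -0.06  0.  ] roll -0.0029
[-2.44452221  2.66218474  0.42442146]
home top face [[346.9, 199.0], [342.8, 376.1], [289.7, 417.5], [279.5, 133.0]]
```

View pics/w3.png

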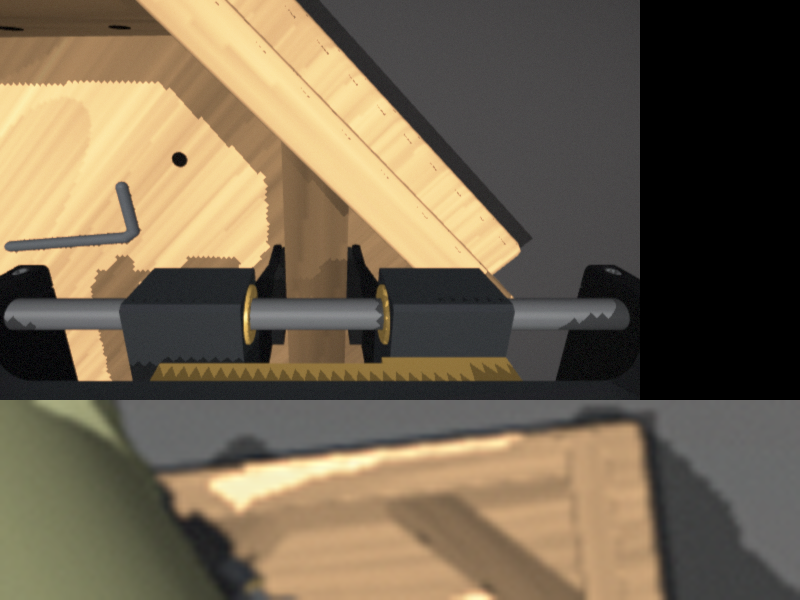

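The block's left end bears on the left rail at (283,140)–(348,215), and the forces point to contact on the right rail as well. I'll trim yaw and sideways position to balance the two.

Call:
move_arm(
  slide=[
    [0.05,0.1,0],
    [0.1,0.15,0],
    [0.1,0.15,0],
    [0.1,0.15,0],
  ],
  roll=[-0.01,-0.015,-0.015,-0.015],
)

```text
time: 11.25
position: [0.6055, 0.1678, 0.0375]
tool_rot: [-1.031, -2.963, 0.022]
ft_force: [-13.6, -14.3, 18.6]
grip_width: 0.302
grip_force: 30.0
```

```bash
cat > st.py <<'E'
from h import *
from bench import monitor
go([.6044,.1675,.0375],.8919)
s=monitor.get_state(); c,n=np.cos(.892),np.sin(.892); f=s['ft_force']
print('Fframe',(c*f[0]+n*f[1]).round(1),(-n*f[0]+c*f[1]).round(1),'T',s['torque'].round(2))
E
python3 st.py
```

```text
t 11.25 pos [0.6055 0.1678 0.0375] tooly 0.9011 tilt [-0.008 -0.012 -1.   ] F [-13.6  -14.27  18.59] w 0.3024039835814667 30.022143399110064
slide [ 0.07 -0.1   0.  ] roll 0.0092
Fframe -19.6 1.6 T [-2.87  2.77 -0.14]
```

Call:
move_arm(
  slide=[
    [0,0.1,0],
    [0,0.1,0],
    [0,0.1,0],
    [0,0.1,0],
    [0,0.1,0],
    [0,0.1,0],
    [0,0.1,0],
    [0,0.1,0],
  ],
  roll=[0.003,0.003,0.003,0.003,0.003,0.003,0.003,0.003],
)

```text
time: 12.05
position: [0.6056, 0.1678, 0.0375]
tool_rot: [-1.035, -2.961, 0.025]
ft_force: [-15.9, -16.1, 20.6]
grip_width: 0.299
grip_force: 30.0
```

```bash
python3 st.py
```

```text
t 12.05 pos [0.6056 0.1678 0.0375] tooly 0.8983 tilt [-0.01  -0.013 -1.   ] F [-15.91 -16.12  20.58] w 0.2994476963891918 30.020287670195103
slide [ 0.08 -0.09  0.  ] roll 0.0064
Fframe -22.5 2.3 T [-3.16  3.14  0.01]
```

The force is steady at 22 N along the diagonal, with almost no yaw moment and little sideways force, so both rails are loaded. I'm handing the job in.

```bash
python3 -c "
from bench import workorder; print(workorder.close_job())"
```

```text
the job is handed in; nothing more can be done
None
```

I handed in the job with the arm still gripping the block and pressing it into the empty corner with about 22 N along the diagonal; the balanced forces indicate it bears on both rails, but the right-hand contact was hidden from the cameras and no verdict came back.

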